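Reset the ratchet of a tilting glue-up board

ROBOT

A 6-joint arm with a two-finger parallel gripper is mounted at the origin on the work surface. World frame = base frame: x ahead of the robot, y to its left, z up, the work surface at z = 0. Lengths are in m, angles in rad, forces in N, time in s.
With the tool pointing down it reaches from about 0.3 to 0.775 m from the base axis. Payload 14.6 kg.
Tool frame: the origin (TCP) lies at the very end of the fingers, on their centre line; the grasp point (between the pads) lies 19 mm behind it; z points along the fingers, y is the line along which they close (so a half turn about z gives the same grasp; the last joint's range is limited). The gripper opens to 94 mm and grips with 3 to 60 N. Pads are 16 mm wide; open, the fingers measure 119 mm over their backs; the gripper's body (75 mm by 177 mm) begins 78 mm behind the grasp point.
Start: joints at [1.102, 0.3, 1.521, -0, 1.321, -0.067], TCP at [0.215, 0.506, 0.205] pointing down, gripper open.
Joint ranges: [-3.03, 3.03], [-0.79, 2.21], [0.23, 2.52], [-1.04, 4.18], [0, 3.07], [-2.55, 2.55]. Speed limits (rad/s): [2.22, 2.22, 2.57, 3.14, 3.14, 3.14].

INTERFACE

Orientations are given as [roll, pitch, yaw] about the fixed x, y, z axes, in that order (R = Rz(yaw) Ry(pitch) Rx(roll)).
In Python, from station import ctrl gives the robot as it stands.
- The arm moves only by the tool move_arm, never from a script. Its argument "increments" is a list of rows, each a list of 7 numbers: the opening, from 0 (shut) to 1 (fully open), then the shift along the tool's x, y, z in units of 50 mm (1.0 is 50 mm), then the turn, a rotation vector about the tool's x, y, z in rad. In form: [[claw, tx, ty, tz, rx, ry, rz], ...]. A call has 1 to 20 rows; each row shifts and turns the commanded pose from where the row before left it, along the tool's axes as they then stand; what a row does not reach is not made up. A row lasts 1/10 s, in which the tool goes at most 50 mm and 8.59 degrees, less where a joint would pass 70% of its speed; a pose out of reach is approached as far as the arm can. A call is refused whole if a number of a shift passes 1 or a number of a turn 0.15, either way. A call with a gripper value outside its range is refused whole. The fingers move at their own pace and stop on an object; "force" is the grip in N (left out, the last holds). Time passes only in rows, so rows that do not move let the fingers close. It gives the time, the measured TCP pose, the force, the opening and the grip force at its end, in the units of the state.
- ctrl.get_obs(): the state, without advancing time (a new reading comes with each control period).
- ctrl.camera(name): name is "scene" or "top"; returns a dict with "color" (420x560x3 uint8, blue, green, red), "K" (3x3 intrinsics, pixels), "distortion" ([k1, k2, p1, p2, k3] as OpenCV has them; the pictures are not rectified), "pose" (4x4, takes a point from camera to world coordinates). Camera axes: x right, y down, z forward; pixel columns grow to the right and rows downward; lengths in m; the calibration is good to about 2 mm. A picture is of the moment at which its call begins. There is no depth.
- ctrl.hand_in(): hands the job in; it is judged then, once.
Trained networks look in a picture, given as the dict that the camera call returned (one of the last four; its "shot" number tells which), for a name from the list of things; names that differ only in an ending like _2 or _b are one class to them, and where a whole thing is asked for, a point or a joint stands for the part that bears it (a point fixed in the world has none). Each returns a list of dicts, best first, with "conf" (0 to 1); they miss things now and then, are a little off and sometimes report something else, mostly with a low value. They report only what shows in the picture. A call takes as long as a camera call.
- ctrl.cut_out(name, picture): "mask" (420x560 bool, what is visible of it) and "centre" ([row, column] in pixels, amid what is visible of it).
The state is a dict: "time_s": time; "qpos": joint angles; "joint_vel": joint speeds; "tau": joint torques, N m; "ee_pos": TCP position; "eef_rot": TCP orientation; "force": force on the tool from outside, world axes, zero at the start; "moment": the same for the moment, N m; "grip_width": finger opening in m; "grip_force": force on a finger pad.
Only numpy, scipy, OpenCV 4.12 (cv2) and the standard library are available. Lean on these libraries where they do the work, as an engineer would, in place of code of your own. Each camera call takes 0.05 s, during which the arm holds its last target. There are 200 camera calls.

TASK

The plywood tilting board is propped too steep for the next glue-up: set it in its lowest notch. It only ratchets upward, so by its orange disc raise it past its top notch, easing it into the sprung buffer only until the pawl trips and never ramming the buffer, then let it all the way down flat to re-arm the pawl, and raise it again to rest in the lowest notch. Never let the board drop, leave the things around it where they are, and let go at the end.

Things in the scene. Friction and masses are not known exactly. Their poses are not given: they have to be found in the camera images.
- stand: Fixed plywood stand of the tilting board. Base plate 12 mm thick, from 165 mm before the hinge line (-x, the robot's side) to 120 mm behind it, and from y = -172 to +212 mm. Origin: on the table, straight under the middle of the hinge line; y runs along the hinge. The board reaches from the hinge to -x, its free edge opening upward.
- hinge_mid (a point): Middle of the hinge line, 95 mm above the stand's origin. The ratchet: brass pawl by gravity under three pins on the board's +y side. Move the board at no more than 0.3 rad/s, or the pawl may miss. Once tripped at the top the pawl stays off, so the board can go all the way down, until the board is flat (angle under 0.02 rad); that re-arms it.
- board (a joint): Board angle, rad: 0 flat on its rest, growing as the free edge rises. Notches hold it at 0.209 (lowest), 0.40 and 0.59, within 0.01. Going up, a notch has caught once the board has been 0.05 above it for 0.3 s; then let it back onto it. Above the last notch it meets the buffer and trips at 0.86 to 1.10: each setup differs, it must be felt. Falling faster than 3 rad/s counts as dropped.
- lift_disc (a point): Centre of the orange disc at the middle of the free edge, 220 mm from the hinge line: at board angle a, 220 cos(a) mm to its -x side and 95 + 220 sin(a) mm over the table. 32 mm across, 18 mm thick along the hinge. Pinch its flat faces from above, fingers closing along the hinge: it turns between them as the board tilts. Axes: the board's, x towards the hinge, z its normal.
- board_mid (a point): Centre of the board's upper face, 90 mm from the hinge line. Board 240 mm wide along the hinge, 172 mm long, 12 mm thick; its free edge begins 44 mm from the disc's centre, joined to the disc by a neck 18 mm wide. It loads the disc with 1.5 to 4 N. On the stand's +y side clear guards 182 mm tall cover pawl and pins, which work by themselves and are not to be touched. Axes as for the disc.
- buffer: Sprung top buffer behind the hinge, +y side: aluminium cup 34 mm wide with a black plunger, 80 mm behind its origin on the base plate; fixed. A red arm turning with the board presses it at the top of the travel. At the disc, along its arc, this adds 2.5 N per mm of further lift. At 3 to 6 N added the pawl trips; held at 8 to 11 N for 0.8 s it falls over. Over 14 N (40 N on the plunger) is ramming.
- glue: Bystander: cream glue bottle with orange cap, 58 mm across, 170 mm tall, standing; origin at the centre of its underside.
- clamp: Bystander: blue and black bar clamp lying along its x axis, 246 x 110 x 26 mm; origin on the table in its bar, 90 mm from one end.
- screw_tray: Bystander: small open cardboard tray 100 x 75 x 28 mm; origin at the centre of its underside.
- gear: Bystander: toothed plywood wheel 84 mm across, 6 mm thick, lying flat; origin at the centre of its underside.

How it is judged:
By the outcome, as a careful person would: the job done as asked, in the order asked, and still so for the second after the job is handed in, with the robot touching nothing.
It also fails if it takes over 72 s, if anything falls off the work surface, if the arm or the gripper's body presses on something with over 40 N, if the wrist force passes 120 N, or if a joint passes its speed limit or range.

## Working session

There is one attempt and no reset: what is moved stays moved. The work goes in short steps, Python scripts to look and compute and a tool call to move; the robot and the scene stay as the last step left them, time stands still between calls to the robot, and variables do not carry over. Pictures are saved under pics/ and viewed, at most 10 in all, crops included, and the job is handed in when it is done.

Besides the shell and the picture viewer there is one more tool, called by a JSON object that holds its "fn" and its "kwargs", one argument or row to a line. move_arm: Moves the arm, as the interface text tells. Its arguments: {"type":"object","properties":{"increments":{"type":"array","items":{"type":"array","items":{"type":"number"}}},"force":{"type":"number"}},"required":["increments"]}

```bash
mkdir -p pics; cat > h.py <<'E'
import numpy as np,cv2
from station import ctrl
def ray(c,uv):
    p=cv2.undistortPoints(np.array([[uv]],float),np.array(c["K"]),np.array(c["distortion"]))[0,0]
    P=np.array(c["pose"]);d=P[:3,:3]@[p[0],p[1],1];return P[:3,3],d/np.linalg.norm(d)
def tri(rs):
    A=sum(np.eye(3)-np.outer(d,d) for o,d in rs);b=sum((np.eye(3)-np.outer(d,d))@o for o,d in rs)
    return np.linalg.solve(A,b)
def proj(c,X):
    P=np.linalg.inv(np.array(c["pose"]));
    return cv2.projectPoints(np.array(X,float).reshape(-1,3),cv2.Rodrigues(P[:3,:3])[0],P[:3,3],np.array(c["K"]),np.array(c["distortion"]))[0][:,0]
E
python3 - <<'E'
from h import *
o=ctrl.get_obs();print(o)
for n in("scene","top"):
    c=ctrl.camera(n);cv2.imwrite(f"pics/{n}0.png",c["color"])
    print(n,np.round(c["pose"],3).tolist(),np.round(c["K"],0).tolist())
    for t in("stand","board","lift_disc","board_mid","buffer","glue","clamp","screw_tray","gear"):
        for r in ctrl.cut_out(t,c)[:2]: print(n,t,round(r["conf"],2),np.round(r["centre"],1),r["mask"].sum())
E
```

```text
{'time_s': 0.0, 'qpos': array([ 1.10241611e+00,  3.00434538e-01,  1.52159999e+00, -1.89161660e-06,
        1.32071731e+00, -6.65512132e-02]), 'joint_vel': array([ 0.00072492,  0.00054667, -0.00125266, -0.00118596,  0.00225005,
        0.00126237]), 'tau': array([ 1.57338718e-04, -5.31797755e+01, -3.52742493e+01,  7.07806530e-02,
        2.43121921e-02, -7.96749623e-05]), 'ee_pos': array([0.2149602 , 0.50595397, 0.20489839]), 'eef_rot': array([-3.14043591e+00, -7.52602136e-05,  2.73976408e+00]), 'force': array([ 0.75681344, -0.72997483,  0.47355255]), 'moment': array([ 0.03552612,  0.04224519, -0.00601307]), 'grip_force': 0.0, 'grip_width': 0.09385747618550096}
scene [[-0.636, 0.643, -0.426, 1.167], [0.772, 0.527, -0.356, 0.481], [-0.005, -0.555, -0.832, 1.359], [0.0, 0.0, 0.0, 1.0]] [[508.0, 0.0, 276.0], [0.0, 508.0, 204.0], [0.0, 0.0, 1.0]]
scene stand 0.6 [251.1 248.9] 13640
scene board 0.7 [220.7 252.1] 5588
scene lift_disc 0.6 [221.3 251.8] 5424
scene lift_disc 0.59 [251.  248.1] 13658
scene board_mid 0.66 [220.7 254.8] 5587
scene buffer 0.86 [306.4 252.5] 288
scene glue 0.92 [272.9 400.4] 749
scene glue 0.44 [306.9 252.4] 303
scene clamp 0.72 [222.7 251.3] 5495
scene clamp 0.63 [135.2 208.8] 538
scene screw_tray 0.71 [144.3 260.4] 639
scene gear 0.58 [228.3 365.3] 433
top [[0.054, -0.976, 0.211, 0.255], [-0.999, -0.053, 0.006, -0.045], [0.005, -0.211, -0.977, 1.416], [0.0, 0.0, 0.0, 1.0]] [[491.0, 0.0, 273.0], [0.0, 491.0, 216.0], [0.0, 0.0, 1.0]]
top stand 0.62 [174.1 277.7] 12608
top stand 0.47 [278.4 195.6] 544
top board 0.59 [184.2 286.8] 5110
top lift_disc 0.73 [184.5 284.6] 5230
top board_mid 0.74 [179.2 286. ] 5206
top buffer 0.48 [136.2 234.5] 224
top glue 0.79 [236.8 129. ] 609
top clamp 0.64 [287.  415.7] 775
top screw_tray 0.6 [299.9 357.3] 1033
top gear 0.58 [277.1 191.9] 609
```

View pics/scene0.png

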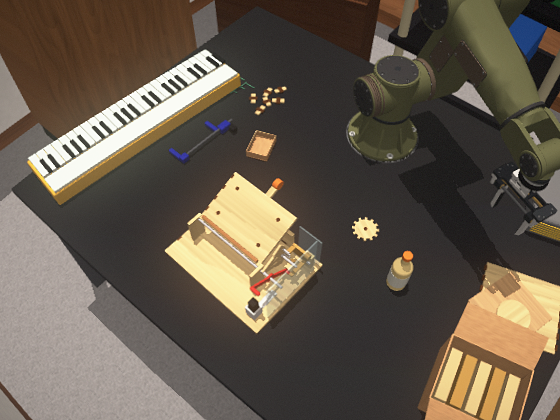

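View pics/top0.png

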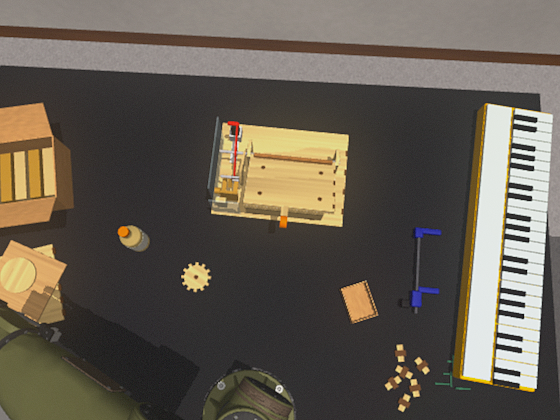

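Scene view: the disc is at about (277,184), the plate corners at (166,250), (258,331) and (321,266). Top view: the disc is at about (283,221), the plate corners at (343,226), (349,133) and (211,213). The networks' lift_disc masks cover the whole board, so I'll segment the orange disc by colour and fit the stand.

```bash
python3 - <<'E'
from h import *
from scipy.optimize import least_squares
C={n:ctrl.camera(n) for n in("scene","top")}
D={}
for n,(u,v) in dict(scene=(277,184),top=(283,221)).items():
    hsv=cv2.cvtColor(C[n]["color"],cv2.COLOR_BGR2HSV)
    m=cv2.inRange(hsv,(3,170,120),(16,255,255));w=np.zeros_like(m);w[v-12:v+12,u-12:u+12]=1
    ys,xs=np.nonzero(m*w);D[n]=(xs.mean(),ys.mean());print(n,D[n],len(xs),xs.min(),xs.max(),ys.min(),ys.max())
X=tri([ray(C[n],D[n]) for n in D]);print("disc",X,[proj(C[n],X)-D[n] for n in D])
cor=[("scene",(166,250),(.12,-.172)),("scene",(258,331),(.12,.212)),("scene",(321,266),(-.165,.212)),
("top",(343,226),(-.165,-.172)),("top",(349,133),(.12,-.172)),("top",(211,213),(-.165,.212))]
def T(p,l):
    c,s=np.cos(p[2]),np.sin(p[2]);return [p[0]+c*l[0]-s*l[1],p[1]+s*l[0]+c*l[1],l[2]]
def f(p,full=0):
    r=[proj(C[n],T(p,(*l,.012)))[0]-uv for n,uv,l in cor]
    d=T(p,(-.22*np.cos(p[3]),0,.095+.22*np.sin(p[3])))
    r+=[3*(proj(C[n],d)[0]-D[n]) for n in D]
    return np.concatenate(r)
s=least_squares(f,[.55,-.05,0,.5],loss="soft_l1");print(s.x,np.round(s.fun.reshape(-1,2),1).tolist())
p=s.x
print("disc fit",T(p,(-.22*np.cos(p[3]),0,.095+.22*np.sin(p[3]))))
img=np.hstack([cv2.resize(C["scene"]["color"][150:350,150:350],(400,400)),cv2.resize(C["top"]["color"][80:280,180:380],(400,400))])
cv2.imwrite("pics/crop.png",img)
for n in D:
    for t in("glue","gear"):
        r=ctrl.cut_out(t,C[n])
        if r:
            o,d=ray(C[n],r[0]["centre"][::-1]);h=.085 if t=="glue" else .006;print(n,t,o+d*(h-o[2])/d[2])
E
```

```text
scene (np.float64(277.2906976744186), np.float64(183.38372093023256)) 86 272 282 178 189
top (np.float64(282.8412698412698), np.float64(222.04761904761904)) 63 279 286 216 227
disc [ 0.50694522 -0.06395723  0.18173711] [array([[0.21293931, 0.04170283]]), array([[ 0.21359487, -0.1134344 ]])]
[ 0.70936753 -0.07327497 -0.04452726  0.40151478] [[-1.9, 0.0], [-1.6, 1.4], [1.3, -2.5], [-1.4, 0.7], [-0.9, 2.0], [-0.2, 0.9], [0.3, 0.5], [1.0, -0.3]]
disc fit [np.float64(0.507064830829811), np.float64(-0.0642610301190351), np.float64(0.18097888203967707)]
scene glue [0.46988401 0.35886224 0.085     ]
scene gear [0.36962308 0.17271358 0.006     ]
top glue [0.45570693 0.35893951 0.085     ]
top gear [0.36527395 0.18537275 0.006     ]
```

View pics/crop.png

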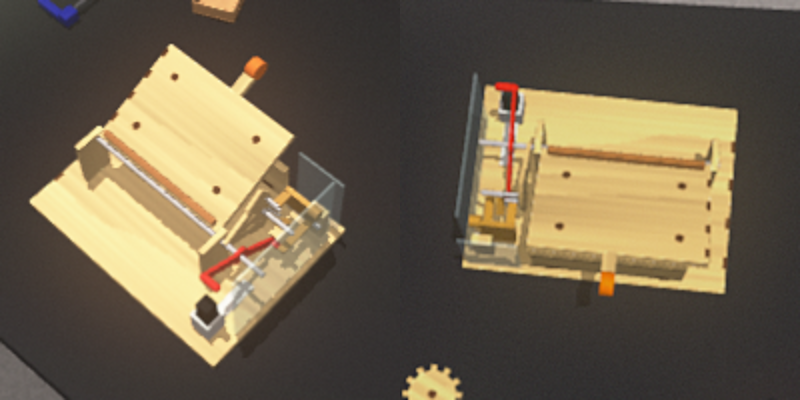

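{"fn": "move_arm", "kwargs": {
  "increments": [
    [0.6,0,0,-0.5,0,0,-0.119],
    [0.6,0,0,-0.5,0,0,-0.119],
    [0.6,0,0,-0.5,0,0,-0.119],
    [0.6,-0.396,-0.696,0,0,0,0],
    [0.6,-0.396,-0.696,0,0,0,0],
    [0.6,-0.396,-0.696,0,0,0,0],
    [0.6,-0.396,-0.696,0,0,0,0],
    [0.6,-0.396,-0.696,0,0,0,0],
    [0.6,-0.396,-0.696,0,0,0,0],
    [0.6,-0.396,-0.696,0,0,0,0],
    [0.6,-0.396,-0.696,0,0,0,0],
    [0.6,-0.396,-0.696,0,0,0,0],
    [0.6,-0.396,-0.696,0,0,0,0],
    [0.6,-0.396,-0.696,0,0,0,0],
    [0.6,-0.396,-0.696,0,0,0,0],
    [0.6,-0.396,-0.696,0,0,0,0],
    [0.6,-0.396,-0.696,0,0,0,0],
    [0.6,-0.396,-0.696,0,0,0,0],
    [0.6,-0.396,-0.696,0,0,0,0],
    [0.6,0,0,0,0,0,0]
  ],
  "force": 30
}}

```text
time_s: 3.3
ee_pos: [0.5076, -0.0675, 0.2797]
eef_rot: [-3.141, -0.001, 3.093]
force: [0.7, -0.6, -0.6]
grip_width: 0.0568
grip_force: 0.0
```

{"fn": "move_arm", "kwargs": {
  "increments": [
    [0.6,0,0.07,0.47,0,0,0],
    [0.6,0,0,0.47,0,0,0],
    [0.6,0,0,0.47,0,0,0],
    [0.6,0,0,0.47,0,0,0],
    [0.6,0,0,0.3,0,0,0],
    [0.6,0,0,0.17,0,0,0],
    [0.4,0,0,0,0,0,0],
    [0.3,0,0,0,0,0,0],
    [0.24,0,0,0,0,0,0]
  ],
  "force": 10
}}

```text
time_s: 4.2
ee_pos: [0.5072, -0.0607, 0.1639]
eef_rot: [-3.141, 0.001, 3.097]
force: [0.9, 0.2, 0.3]
grip_width: 0.0361
grip_force: 0.0
```

```bash
python3 - <<'E'
from h import *
C={n:ctrl.camera(n) for n in("scene","top")}
cv2.imwrite("pics/crop2.png",np.hstack([cv2.resize(C["scene"]["color"][130:280,190:340],(400,400)),cv2.resize(C["top"]["color"][150:300,210:360],(400,400))]))
print(ctrl.get_obs())
E
```

```text
{'time_s': 4.3, 'qpos': array([-1.90993070e-01,  2.51484535e-01,  1.68387951e+00,  3.75080656e-07,
        1.20504493e+00, -1.71701624e+00]), 'joint_vel': array([-0.00079586,  0.00277478,  0.002089  ,  0.00040159, -0.0018204 ,
        0.00043268]), 'tau': array([ 3.84039036e-02, -4.86161613e+01, -3.36030579e+01, -2.38378393e-02,
        7.79812457e-02,  2.08661630e-03]), 'ee_pos': array([ 0.50707121, -0.06076419,  0.16365553]), 'eef_rot': array([-3.14142054e+00,  1.17110291e-03,  3.09681947e+00]), 'force': array([-0.32479146,  0.41987454,  0.06415173]), 'moment': array([ 0.08385573, -0.03224434, -0.00874514]), 'grip_force': 0.0, 'grip_width': 0.027897410141734094}
```

View pics/crop2.png

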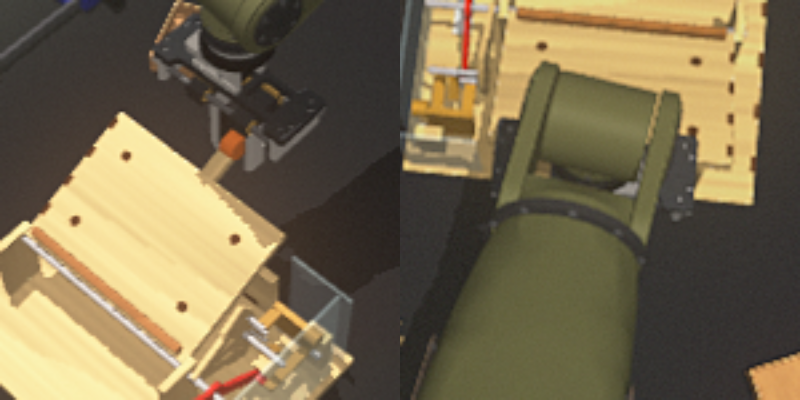

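The fingers straddle the disc (crop (232,143)). Shift 3 mm in y, then close.

{"fn": "move_arm", "kwargs": {
  "increments": [
    [0.24,0,-0.06,0.03,0,0,0],
    [0.24,0,0,0,0,0,0],
    [0.15,0,0,0,0,0,0],
    [0.1,0,0,0,0,0,0],
    [0.1,0,0,0,0,0,0],
    [0.1,0,0,0,0,0,0]
  ],
  "force": 25
}}

```text
time_s: 4.9
ee_pos: [0.5066, -0.0646, 0.1615]
eef_rot: [-3.14, 0.0, 3.096]
force: [-0.7, -7.6, -0.6]
grip_width: 0.0178
grip_force: 25.0
```

```bash
python3 - <<'E'
from h import *
o=ctrl.get_obs();print({k:np.round(o[k],4) for k in("time_s","ee_pos","force","moment","grip_force","grip_width","tau")})
E
```

```text
{'time_s': np.float64(4.9), 'ee_pos': array([ 0.5066, -0.0646,  0.1615]), 'force': array([-0.7   , -7.5713, -0.6333]), 'moment': array([-1.0475,  0.1384, -0.0838]), 'grip_force': np.float64(24.9994), 'grip_width': np.float64(0.0178), 'tau': array([  3.7346, -48.8331, -33.2082,   1.4541,   0.2429,  -0.0521])}
```

```bash
cat >> h.py <<'E'
def table(a0,a1,n):
    a=np.linspace(a0,a1,n+1);return [[0.1,round(-4.4*(np.cos(p)-np.cos(q)),3),0,round(-4.4*(np.sin(q)-np.sin(p)),3),0,0,0] for p,q in zip(a,a[1:])]
H=np.array([.7095,-.0733,.095]);Y=-.0445
def st(h=None):
    o=ctrl.get_obs();e=np.array(o["ee_pos"])+[0,0,.019]-H;F=np.array(o["force"])
    x=e[0]*np.cos(Y)+e[1]*np.sin(Y);y=-e[0]*np.sin(Y)+e[1]*np.cos(Y);a=np.arctan2(e[2],-x);fx=F[0]*np.cos(Y)+F[1]*np.sin(Y);fy=-F[0]*np.sin(Y)+F[1]*np.cos(Y)
    print(f"t {o['time_s']:.2f} a {a:.4f} r {np.hypot(x,e[2])*1e3:.2f} y {y*1e3:.1f} Ftan {fx*np.sin(a)+F[2]*np.cos(a):.2f} Frad(out) {-fx*np.cos(a)+F[2]*np.sin(a):.2f} Fy {fy:.2f} My {o['moment'][1]:.2f}",np.round(o["eef_rot"],3))
E
python3 -c "
from h import *
st()
for r in table(.4,.8,20):print(r)
print()
for r in table(.8,1.1,15):print(r)"
```

```text
t 4.90 a 0.3987 r 220.33 y -0.4 Ftan -0.72 Frad(out) 0.09 Fy -7.59 My 0.14 [-3.14   0.     3.096]
[0.1, np.float64(-0.035), 0, np.float64(-0.081), 0, 0, 0]
[0.1, np.float64(-0.037), 0, np.float64(-0.08), 0, 0, 0]
[0.1, np.float64(-0.038), 0, np.float64(-0.079), 0, 0, 0]
[0.1, np.float64(-0.04), 0, np.float64(-0.078), 0, 0, 0]
[0.1, np.float64(-0.041), 0, np.float64(-0.078), 0, 0, 0]
[0.1, np.float64(-0.043), 0, np.float64(-0.077), 0, 0, 0]
[0.1, np.float64(-0.044), 0, np.float64(-0.076), 0, 0, 0]
[0.1, np.float64(-0.046), 0, np.float64(-0.075), 0, 0, 0]
[0.1, np.float64(-0.047), 0, np.float64(-0.074), 0, 0, 0]
[0.1, np.float64(-0.049), 0, np.float64(-0.073), 0, 0, 0]
[0.1, np.float64(-0.05), 0, np.float64(-0.072), 0, 0, 0]
[0.1, np.float64(-0.052), 0, np.float64(-0.071), 0, 0, 0]
[0.1, np.float64(-0.053), 0, np.float64(-0.07), 0, 0, 0]
[0.1, np.float64(-0.055), 0, np.float64(-0.069), 0, 0, 0]
[0.1, np.float64(-0.056), 0, np.float64(-0.068), 0, 0, 0]
[0.1, np.float64(-0.057), 0, np.float64(-0.067), 0, 0, 0]
[0.1, np.float64(-0.059), 0, np.float64(-0.066), 0, 0, 0]
[0.1, np.float64(-0.
[... 322 characters left out ...]
0, 0]
[0.1, np.float64(-0.067), 0, np.float64(-0.057), 0, 0, 0]
[0.1, np.float64(-0.068), 0, np.float64(-0.055), 0, 0, 0]
[0.1, np.float64(-0.069), 0, np.float64(-0.054), 0, 0, 0]
[0.1, np.float64(-0.071), 0, np.float64(-0.053), 0, 0, 0]
[0.1, np.float64(-0.072), 0, np.float64(-0.051), 0, 0, 0]
[0.1, np.float64(-0.073), 0, np.float64(-0.05), 0, 0, 0]
[0.1, np.float64(-0.074), 0, np.float64(-0.048), 0, 0, 0]
[0.1, np.float64(-0.075), 0, np.float64(-0.047), 0, 0, 0]
[0.1, np.float64(-0.075), 0, np.float64(-0.045), 0, 0, 0]
[0.1, np.float64(-0.076), 0, np.float64(-0.044), 0, 0, 0]
[0.1, np.float64(-0.077), 0, np.float64(-0.042), 0, 0, 0]
[0.1, np.float64(-0.078), 0, np.float64(-0.041), 0, 0, 0]
```

{"fn": "move_arm", "kwargs": {
  "increments": [
    [0.1,-0.035,-0.01,-0.081,0,0,0],
    [0.1,-0.037,-0.01,-0.08,0,0,0],
    [0.1,-0.038,0,-0.079,0,0,0],
    [0.1,-0.04,0,-0.078,0,0,0],
    [0.1,-0.041,0,-0.078,0,0,0],
    [0.1,-0.043,0,-0.077,0,0,0],
    [0.1,-0.044,0,-0.076,0,0,0],
    [0.1,-0.046,0,-0.075,0,0,0],
    [0.1,-0.047,0,-0.074,0,0,0],
    [0.1,-0.049,0,-0.073,0,0,0]
  ]
}}

```text
time_s: 5.9
ee_pos: [0.5278, -0.0657, 0.2003]
eef_rot: [-3.142, -0.0, 3.097]
force: [1.6, -0.7, -5.5]
grip_width: 0.0177
grip_force: 25.0
```

```bash
python3 -c "
from h import *
st()"
```

```text
t 5.90 a 0.5996 r 220.31 y -0.5 Ftan -3.60 Frad(out) -4.42 Fy -0.61 My 0.01 [-3.142 -0.     3.097]
```

{"fn": "move_arm", "kwargs": {
  "increments": [
    [0.1,-0.05,0,-0.072,0,0,0],
    [0.1,-0.052,0,-0.071,0,0,0],
    [0.1,-0.053,0,-0.07,0,0,0],
    [0.1,-0.055,0,-0.069,0,0,0],
    [0.1,-0.056,0,-0.068,0,0,0],
    [0.1,-0.057,0,-0.067,0,0,0],
    [0.1,-0.059,0,-0.066,0,0,0],
    [0.1,-0.06,0,-0.064,0,0,0],
    [0.1,-0.061,0,-0.063,0,0,0],
    [0.1,-0.03,0,-0.03,0,0,0],
    [0.1,0,0,0,0,0,0],
    [0.1,0,0,0,0,0,0]
  ]
}}

```text
time_s: 7.1
ee_pos: [0.5543, -0.0669, 0.2321]
eef_rot: [-3.141, 0.001, 3.097]
force: [0.4, -1.7, -4.7]
grip_width: 0.0179
grip_force: 25.0
```

```bash
python3 -c "
from h import *
st();c=ctrl.camera('scene');cv2.imwrite('pics/s3.png',cv2.resize(c['color'][120:350,150:380],(600,600)));st();ctrl.camera('scene');st()"
```

```text
t 7.10 a 0.7880 r 220.21 y -0.5 Ftan -2.96 Frad(out) -3.71 Fy -1.64 My -0.01 [-3.141e+00  1.000e-03  3.097e+00]
t 7.15 a 0.7878 r 220.19 y -0.5 Ftan -3.11 Frad(out) -3.60 Fy -2.54 My -0.07 [-3.141e+00  1.000e-03  3.097e+00]
t 7.20 a 0.7878 r 220.23 y -0.5 Ftan -2.55 Frad(out) -3.88 Fy -0.51 My -0.10 [-3.141e+00  1.000e-03  3.097e+00]
```

View pics/s3.png

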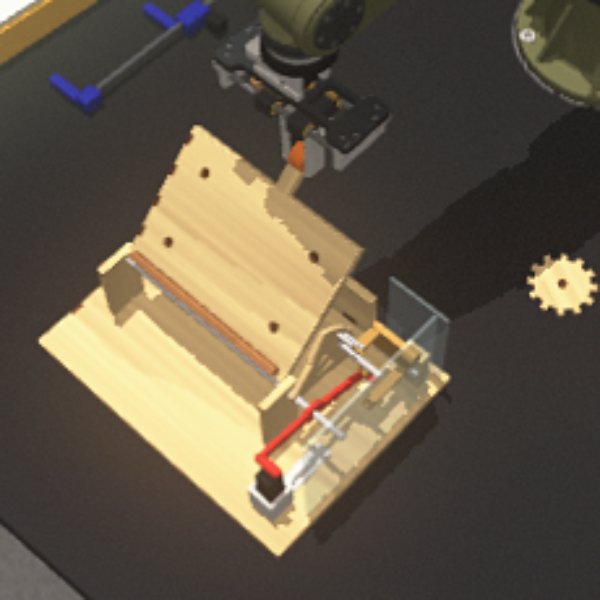

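{"fn": "move_arm", "kwargs": {
  "increments": [
    [0.1,-0.032,0,-0.031,0,0,0],
    [0.1,-0.032,0,-0.03,0,0,0],
    [0.1,-0.032,0,-0.03,0,0,0],
    [0.1,-0.033,0,-0.03,0,0,0],
    [0.1,-0.033,0,-0.029,0,0,0],
    [0.1,0,0,0,0,0,0],
    [0.1,0,0,0,0,0,0]
  ]
}}

```text
time_s: 7.9
ee_pos: [0.5624, -0.0673, 0.2396]
eef_rot: [-3.142, 0.0, 3.097]
force: [-0.7, -3.0, -3.2]
grip_width: 0.0179
grip_force: 25.0
```

```bash
python3 -c "
from h import *
st()"
```

```text
t 7.90 a 0.8381 r 220.10 y -0.5 Ftan -2.60 Frad(out) -1.98 Fy -3.00 My 0.30 [-3.142  0.     3.097]
```

{"fn": "move_arm", "kwargs": {
  "increments": [
    [0.1,-0.016,0,-0.015,0,0,0],
    [0.1,-0.016,0,-0.014,0,0,0],
    [0.1,-0.017,0,-0.015,0,0,0],
    [0.1,0,0,0,0,0,0],
    [0.1,0,0,0,0,0,0]
  ]
}}

```text
time_s: 8.4
ee_pos: [0.5648, -0.0674, 0.2417]
eef_rot: [-3.142, 0.0, 3.097]
force: [-0.7, -2.1, -4.1]
grip_width: 0.018
grip_force: 25.0
```

```bash
python3 -c "
from h import *
st()"
```

```text
t 8.40 a 0.8526 r 220.08 y -0.5 Ftan -3.13 Frad(out) -2.67 Fy -2.14 My 0.38 [-3.142  0.     3.097]
```

{"fn": "move_arm", "kwargs": {
  "increments": [
    [0.1,-0.016,0,-0.015,0,0,0],
    [0.1,-0.017,0,-0.014,0,0,0],
    [0.1,-0.017,0,-0.014,0,0,0],
    [0.1,0,0,0,0,0,0],
    [0.1,0,0,0,0,0,0]
  ]
}}

```text
time_s: 8.9
ee_pos: [0.5673, -0.0675, 0.2439]
eef_rot: [-3.141, 0.0, 3.097]
force: [-0.1, -3.3, -5.4]
grip_width: 0.0179
grip_force: 25.0
```

```bash
python3 -c "
from h import *
st()"
```

```text
t 8.90 a 0.8677 r 220.07 y -0.5 Ftan -3.45 Frad(out) -4.11 Fy -3.30 My 0.25 [-3.141  0.     3.097]
```

{"fn": "move_arm", "kwargs": {
  "increments": [
    [0.1,-0.017,0,-0.015,0,0,0],
    [0.1,-0.017,0,-0.014,0,0,0],
    [0.1,-0.017,0,-0.014,0,0,0],
    [0.1,0,0,0,0,0,0],
    [0.1,0,0,0,0,0,0]
  ]
}}

```text
time_s: 9.4
ee_pos: [0.5699, -0.0676, 0.246]
eef_rot: [-3.141, 0.0, 3.097]
force: [0.8, -4.4, -5.4]
grip_width: 0.0179
grip_force: 25.0
```

```bash
python3 -c "
from h import *
st()"
```

```text
t 9.40 a 0.8829 r 220.07 y -0.6 Ftan -2.61 Frad(out) -4.83 Fy -4.39 My 0.20 [-3.141  0.     3.097]
```

{"fn": "move_arm", "kwargs": {
  "increments": [
    [0.1,-0.017,-0.01,-0.014,0,0,0],
    [0.1,-0.017,0,-0.014,0,0,0],
    [0.1,-0.017,0,-0.014,0,0,0],
    [0.1,0,0,0,0,0,0],
    [0.1,0,0,0,0,0,0]
  ]
}}

```text
time_s: 9.9
ee_pos: [0.5724, -0.0678, 0.2481]
eef_rot: [3.141, 0.0, 3.097]
force: [1.4, 3.6, -5.4]
grip_width: 0.0177
grip_force: 25.0
```

```bash
python3 -c "
from h import *
st()"
```

```text
t 9.90 a 0.8978 r 220.10 y -0.6 Ftan -2.44 Frad(out) -4.97 Fy 3.62 My 0.04 [3.141 0.    3.097]
```

{"fn": "move_arm", "kwargs": {
  "increments": [
    [0.1,-0.019,0,-0.012,0,0,0],
    [0.1,-0.019,0,-0.012,0,0,0],
    [0.1,-0.018,0,-0.013,0,0,0],
    [0.1,0,0,0,0,0,0],
    [0.1,0,0,0,0,0,0]
  ]
}}

```text
time_s: 10.4
ee_pos: [0.5752, -0.068, 0.2502]
eef_rot: [3.141, 0.0, 3.097]
force: [-1.0, 6.2, -3.8]
grip_width: 0.0179
grip_force: 25.0
```

```bash
python3 -c "
from h import *
st()"
```

```text
t 10.40 a 0.9137 r 220.03 y -0.7 Ftan -3.35 Frad(out) -2.20 Fy 6.15 My 0.55 [3.141 0.    3.097]
```

{"fn": "move_arm", "kwargs": {
  "increments": [
    [0.1,-0.018,0.006,-0.013,0,0,0],
    [0.1,-0.018,0,-0.013,0,0,0],
    [0.1,-0.018,0,-0.013,0,0,0],
    [0.1,0,0,0,0,0,0],
    [0.1,0,0,0,0,0,0]
  ]
}}

```text
time_s: 10.9
ee_pos: [0.5779, -0.0681, 0.2521]
eef_rot: [3.142, 0.0, 3.097]
force: [-2.1, 3.7, -0.1]
grip_width: 0.0176
grip_force: 25.0
```

```bash
python3 -c "
from h import *
st()"
```

```text
t 10.90 a 0.9287 r 219.95 y -0.7 Ftan -1.93 Frad(out) 1.27 Fy 3.63 My 0.77 [3.142 0.    3.097]
```

{"fn": "move_arm", "kwargs": {
  "increments": [
    [0.1,-0.018,0.003,-0.013,0,0,0],
    [0.1,-0.017,0,-0.014,0,0,0],
    [0.1,-0.018,0,-0.013,0,0,0],
    [0.1,0,0,0,0,0,0],
    [0.1,0,0,0,0,0,0]
  ]
}}

```text
time_s: 11.4
ee_pos: [0.5806, -0.0682, 0.254]
eef_rot: [-3.141, 0.0, 3.097]
force: [-2.5, 2.2, -0.5]
grip_width: 0.0175
grip_force: 25.0
```

```bash
python3 -c "
from h import *
st()"
```

```text
t 11.40 a 0.9435 r 219.85 y -0.6 Ftan -2.36 Frad(out) 1.12 Fy 2.11 My 0.88 [-3.141  0.     3.097]
```

{"fn": "move_arm", "kwargs": {
  "increments": [
    [0.1,-0.018,0,-0.013,0,0,0],
    [0.1,-0.017,0,-0.013,0,0,0],
    [0.1,-0.018,0,-0.013,0,0,0],
    [0.1,0,0,0,0,0,0],
    [0.1,0,0,0,0,0,0]
  ]
}}

```text
time_s: 11.9
ee_pos: [0.5832, -0.0683, 0.2558]
eef_rot: [-3.141, 0.0, 3.097]
force: [-1.3, 0.5, -1.6]
grip_width: 0.018
grip_force: 25.0
```

```bash
python3 -c "
from h import *
st()"
```

```text
t 11.90 a 0.9583 r 219.79 y -0.6 Ftan -2.02 Frad(out) -0.51 Fy 0.48 My 0.68 [-3.141  0.     3.097]
```

{"fn": "move_arm", "kwargs": {
  "increments": [
    [0.1,-0.018,0,-0.013,0,0,0],
    [0.1,-0.018,0,-0.013,0,0,0],
    [0.1,-0.018,0,-0.013,0,0,0],
    [0.1,0,0,0,0,0,0],
    [0.1,0,0,0,0,0,0]
  ]
}}

```text
time_s: 12.4
ee_pos: [0.5857, -0.0685, 0.2575]
eef_rot: [-3.142, -0.001, 3.097]
force: [-3.1, 0.0, -5.8]
grip_width: 0.018
grip_force: 25.0
```

```bash
python3 -c "
from h import *
st()"
```

```text
t 12.40 a 0.9719 r 219.74 y -0.7 Ftan -5.84 Frad(out) -3.07 Fy -0.13 My 0.95 [-3.142e+00 -1.000e-03  3.097e+00]
```

{"fn": "move_arm", "kwargs": {
  "increments": [
    [0.1,-0.01,0,-0.007,0,0,0],
    [0.1,-0.01,0,-0.007,0,0,0],
    [0.1,-0.01,0,-0.007,0,0,0],
    [0.1,0,0,0,0,0,0],
    [0.1,0,0,0,0,0,0]
  ]
}}

```text
time_s: 12.9
ee_pos: [0.5872, -0.0685, 0.2586]
eef_rot: [-3.141, -0.001, 3.097]
force: [-3.4, -1.0, -10.8]
grip_width: 0.0176
grip_force: 25.0
```

```bash
python3 -c "
from h import *
st();c=ctrl.camera('scene');st();ctrl.camera('scene');st()"
```

```text
t 12.90 a 0.9803 r 219.77 y -0.6 Ftan -8.80 Frad(out) -7.06 Fy -1.15 My 1.03 [-3.141e+00 -1.000e-03  3.097e+00]
t 12.95 a 0.9803 r 219.77 y -0.7 Ftan -8.82 Frad(out) -7.47 Fy -2.11 My 1.05 [-3.141 -0.     3.097]
t 13.00 a 0.9803 r 219.75 y -0.7 Ftan -9.04 Frad(out) -7.71 Fy -2.58 My 0.97 [-3.141e+00 -1.000e-03  3.097e+00]
```

{"fn": "move_arm", "kwargs": {
  "increments": [
    [0.1,-0.007,0,-0.002,0,0,0],
    [0.1,-0.007,0,-0.003,0,0,0],
    [0.1,0,0,0,0,0,0]
  ]
}}

```text
time_s: 13.3
ee_pos: [0.5879, -0.0685, 0.259]
eef_rot: [-3.141, -0.0, 3.097]
force: [-4.3, -2.1, -10.9]
grip_width: 0.0177
grip_force: 25.0
```

```bash
python3 -c "
from h import *
st();ctrl.camera('scene');st();ctrl.camera('scene');st();ctrl.camera('scene');st()"
```

```text
t 13.30 a 0.9841 r 219.73 y -0.6 Ftan -9.58 Frad(out) -6.78 Fy -2.32 My 1.19 [-3.141 -0.     3.097]
t 13.35 a 0.9843 r 219.75 y -0.7 Ftan -10.90 Frad(out) -5.58 Fy -3.52 My 1.21 [-3.141 -0.     3.097]
t 13.40 a 0.9841 r 219.75 y -0.6 Ftan -8.89 Frad(out) -6.16 Fy -3.37 My 1.20 [-3.141 -0.     3.097]
t 13.45 a 0.9840 r 219.74 y -0.7 Ftan -9.46 Frad(out) -6.24 Fy -2.67 My 1.24 [-3.141 -0.     3.097]
```

{"fn": "move_arm", "kwargs": {
  "increments": [
    [0.1,-0.008,0,-0.004,0,0,0],
    [0.1,0,0,0,0,0,0],
    [0.1,0,0,0,0,0,0]
  ]
}}

```text
time_s: 13.75
ee_pos: [0.5883, -0.0686, 0.2592]
eef_rot: [-3.141, -0.001, 3.097]
force: [-5.4, -1.8, -9.4]
grip_width: 0.0178
grip_force: 25.0
```

```bash
python3 -c "
from h import *
st()
for i in range(5):c=ctrl.camera('scene');st()
cv2.imwrite('pics/s4.png',cv2.resize(c['color'][200:340,220:360],(600,600),interpolation=cv2.INTER_CUBIC))"
```

```text
t 13.75 a 0.9858 r 219.73 y -0.7 Ftan -9.63 Frad(out) -4.88 Fy -2.04 My 1.35 [-3.141e+00 -1.000e-03  3.097e+00]
t 13.80 a 0.9859 r 219.72 y -0.7 Ftan -9.44 Frad(out) -5.80 Fy -1.61 My 1.34 [-3.141e+00 -1.000e-03  3.097e+00]
t 13.85 a 0.9860 r 219.75 y -0.7 Ftan -9.87 Frad(out) -5.64 Fy -2.35 My 1.26 [-3.141e+00 -1.000e-03  3.097e+00]
t 13.90 a 0.9858 r 219.73 y -0.7 Ftan -9.43 Frad(out) -5.89 Fy -2.61 My 1.30 [-3.141e+00 -1.000e-03  3.097e+00]
t 13.95 a 0.9859 r 219.74 y -0.7 Ftan -10.76 Frad(out) -6.35 Fy -1.83 My 1.31 [-3.141e+00 -1.000e-03  3.097e+00]
t 14.00 a 0.9859 r 219.74 y -0.7 Ftan -9.19 Frad(out) -6.41 Fy -2.74 My 1.35 [-3.141e+00 -1.000e-03  3.097e+00]
```

View pics/s4.png

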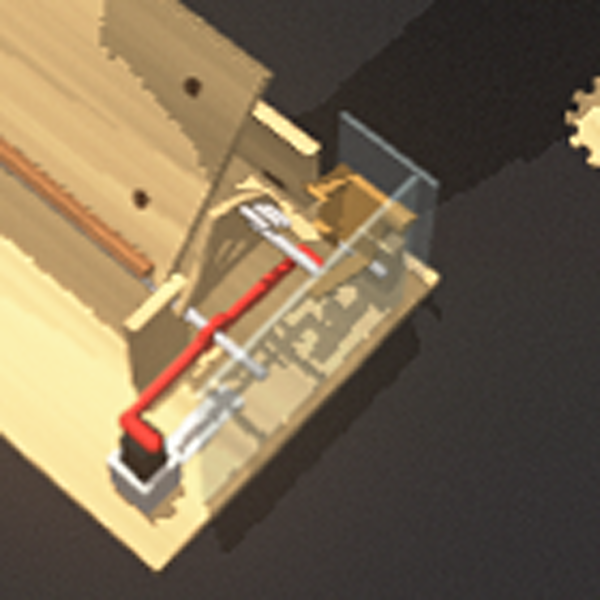

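{"fn": "move_arm", "kwargs": {
  "increments": [
    [0.1,0,0,0,0,0,0],
    [0.1,-0.007,0,-0.004,0,0,0],
    [0.1,0,0,0,0,0,0]
  ],
  "force": 40
}}

```text
time_s: 14.3
ee_pos: [0.5885, -0.0686, 0.2593]
eef_rot: [-3.141, -0.001, 3.097]
force: [-5.1, -2.2, -10.6]
grip_width: 0.0177
grip_force: 40.0
```

```bash
python3 -c "
from h import *
st()
for i in range(3):c=ctrl.camera('scene');st()"
```

```text
t 14.30 a 0.9870 r 219.74 y -0.6 Ftan -10.00 Frad(out) -6.12 Fy -2.44 My 1.61 [-3.141e+00 -1.000e-03  3.097e+00]
t 14.35 a 0.9870 r 219.73 y -0.7 Ftan -10.83 Frad(out) -5.01 Fy -3.22 My 1.60 [-3.141e+00 -1.000e-03  3.097e+00]
t 14.40 a 0.9871 r 219.76 y -0.7 Ftan -11.37 Frad(out) -4.61 Fy -2.43 My 1.59 [-3.141e+00 -1.000e-03  3.097e+00]
t 14.45 a 0.9870 r 219.74 y -0.7 Ftan -11.00 Frad(out) -4.06 Fy -2.16 My 1.60 [-3.141e+00 -1.000e-03  3.097e+00]
```

```bash
python3 -c "
from h import *
for s in [(.987,.627,18),(.627,.547,8),(.547,.187,18),(.187,.0,11),(.0,.28,14)]:
  print(s);print(' '.join(f'[{r[1]},{r[3]}]' for r in table(*s)))"
```

```text
(0.987, 0.627, 18)
[0.073,0.049] [0.072,0.051] [0.071,0.052] [0.07,0.054] [0.069,0.055] [0.068,0.056] [0.067,0.058] [0.065,0.059] [0.064,0.06] [0.063,0.061] [0.062,0.063] [0.06,0.064] [0.059,0.065] [0.058,0.066] [0.056,0.067] [0.055,0.069] [0.054,0.07] [0.052,0.071]
(0.627, 0.547, 8)
[0.026,0.036] [0.025,0.036] [0.025,0.036] [0.025,0.037] [0.024,0.037] [0.024,0.037] [0.023,0.037] [0.023,0.037]
(0.547, 0.187, 18)
[0.045,0.076] [0.043,0.076] [0.042,0.077] [0.04,0.078] [0.039,0.079] [0.037,0.08] [0.036,0.08] [0.034,0.081] [0.032,0.082] [0.031,0.082] [0.029,0.083] [0.027,0.084] [0.026,0.084] [0.024,0.085] [0.022,0.085] [0.021,0.086] [0.019,0.086] [0.017,0.086]
(0.187, 0.0, 11)
[0.013,0.074] [0.012,0.074] [0.011,0.074] [0.01,0.074] [0.008,0.074] [0.007,0.074] [0.006,0.075] [0.004,0.075] [0.003,0.075] [0.002,0.075] [0.001,0.075]
(0.0, 0.28, 14)
[-0.001,-0.088] [-0.003,-0.088] [-0.004,-0.088] [-0.006,-0.088] [-0.008,-0.088] [-0.01,-0.087] [-0.011,-0.087] [-0.013,-0.087] [-0.015,-0.087] [-0.017,-0.086] [-0.018,-0.086] [-0.02,-0.086] [-0.022,-0.085] [-0.023,-0.085]
```

{"fn": "move_arm", "kwargs": {
  "increments": [
    [0.1,0,0,0,0,0,0],
    [0.1,0,0,0,0,0,0],
    [0.1,0,0,0,0,0,0],
    [0.1,0,0,0,0,0,0],
    [0.1,0,0,0,0,0,0],
    [0.1,0,0,0,0,0,0],
    [0.1,0,0,0,0,0,0],
    [0.1,0,0,0,0,0,0]
  ]
}}

```text
time_s: 15.25
ee_pos: [0.5885, -0.0686, 0.2594]
eef_rot: [-3.141, -0.001, 3.097]
force: [-7.0, -2.5, -10.3]
grip_width: 0.0177
grip_force: 40.0
```

Now lower to about 0.63.

{"fn": "move_arm", "kwargs": {
  "increments": [
    [0.1,0.073,0,0.049,0,0,0],
    [0.1,0.072,0,0.051,0,0,0],
    [0.1,0.071,0,0.052,0,0,0],
    [0.1,0.07,0,0.054,0,0,0],
    [0.1,0.069,0,0.055,0,0,0],
    [0.1,0.068,0,0.056,0,0,0],
    [0.1,0.067,0,0.058,0,0,0],
    [0.1,0.065,0,0.059,0,0,0],
    [0.1,0.064,0,0.06,0,0,0],
    [0.1,0.063,0,0.061,0,0,0],
    [0.1,0.062,0,0.063,0,0,0],
    [0.1,0.06,0,0.064,0,0,0],
    [0.1,0.059,0,0.065,0,0,0],
    [0.1,0.058,0,0.066,0,0,0],
    [0.1,0.056,0,0.067,0,0,0],
    [0.1,0.055,0,0.069,0,0,0],
    [0.1,0.054,0,0.07,0,0,0],
    [0.1,0.052,0,0.071,0,0,0],
    [0.1,0,0,0,0,0,0],
    [0.1,0,0,0,0,0,0]
  ],
  "force": 25
}}

```text
time_s: 17.25
ee_pos: [0.5317, -0.0658, 0.2047]
eef_rot: [3.141, -0.001, 3.097]
force: [-1.3, 0.0, -2.4]
grip_width: 0.0178
grip_force: 25.0
```

```bash
python3 -c "
from h import *
st()"
```

```text
t 17.25 a 0.6263 r 219.57 y -0.5 Ftan -2.66 Frad(out) -0.34 Fy -0.04 My 0.27 [ 3.141e+00 -1.000e-03  3.097e+00]
```

{"fn": "move_arm", "kwargs": {
  "increments": [
    [0.1,0.026,0,0.036,0,0,0],
    [0.1,0.025,0,0.036,0,0,0],
    [0.1,0.025,0,0.036,0,0,0],
    [0.1,0.025,0,0.037,0,0,0],
    [0.1,0.024,0,0.037,0,0,0]
  ]
}}

```text
time_s: 17.75
ee_pos: [0.5256, -0.0656, 0.1958]
eef_rot: [3.141, 0.0, 3.097]
force: [-1.2, 0.3, 1.1]
grip_width: 0.0179
grip_force: 25.0
```

```bash
python3 -c "
from h import *
st()"
```

```text
t 17.75 a 0.5768 r 219.60 y -0.5 Ftan 0.24 Frad(out) 1.57 Fy 0.30 My -0.11 [3.141 0.    3.097]
```

{"fn": "move_arm", "kwargs": {
  "increments": [
    [0.1,0.012,0,0.019,0,0,0],
    [0.1,0.012,0,0.018,0,0,0],
    [0.1,0,0,0,0,0,0]
  ]
}}

```text
time_s: 18.05
ee_pos: [0.5244, -0.0655, 0.1939]
eef_rot: [3.141, -0.0, 3.097]
force: [-0.8, 1.1, -0.6]
grip_width: 0.0179
grip_force: 25.0
```

```bash
python3 -c "
from h import *
st()"
```

```text
t 18.05 a 0.5669 r 219.61 y -0.5 Ftan -0.99 Frad(out) 0.37 Fy 1.07 My -0.02 [ 3.141 -0.     3.097]
```

Past 0.59 with no catch, so the pawl has tripped. Continuing down.

{"fn": "move_arm", "kwargs": {
  "increments": [
    [0.1,0.046,0,0.075,0,0,0],
    [0.1,0.045,0,0.076,0,0,0],
    [0.1,0.043,0,0.076,0,0,0],
    [0.1,0.042,0,0.077,0,0,0],
    [0.1,0.04,0,0.078,0,0,0],
    [0.1,0.039,0,0.079,0,0,0],
    [0.1,0.037,0,0.08,0,0,0],
    [0.1,0.036,0,0.08,0,0,0],
    [0.1,0.034,0,0.081,0,0,0],
    [0.1,0,0,0,0,0,0]
  ]
}}

```text
time_s: 19.05
ee_pos: [0.5061, -0.0647, 0.1583]
eef_rot: [3.141, -0.001, 3.097]
force: [-0.4, 2.9, -1.0]
grip_width: 0.0177
grip_force: 25.0
```

```bash
python3 -c "
from h import *
st()"
```

```text
t 19.05 a 0.3844 r 219.58 y -0.4 Ftan -1.11 Frad(out) 0.13 Fy 2.83 My -0.05 [ 3.141e+00 -1.000e-03  3.097e+00]
```

{"fn": "move_arm", "kwargs": {
  "increments": [
    [0.1,0.032,0,0.082,0,0,0],
    [0.1,0.031,0,0.082,0,0,0],
    [0.1,0.029,0,0.083,0,0,0],
    [0.1,0.027,0,0.084,0,0,0],
    [0.1,0.026,0,0.084,0,0,0],
    [0.1,0.024,0,0.085,0,0,0],
    [0.1,0.022,0,0.085,0,0,0],
    [0.1,0.021,0,0.086,0,0,0],
    [0.1,0.019,0,0.086,0,0,0],
    [0.1,0.017,0,0.086,0,0,0],
    [0.1,0,0,0,0,0,0]
  ]
}}

```text
time_s: 20.15
ee_pos: [0.4938, -0.0641, 0.1162]
eef_rot: [3.141, -0.001, 3.097]
force: [-0.5, 4.8, -2.6]
grip_width: 0.0182
grip_force: 25.0
```

```bash
python3 -c "
from h import *
st()"
```

```text
t 20.15 a 0.1840 r 219.57 y -0.4 Ftan -2.70 Frad(out) 0.27 Fy 4.78 My -0.17 [ 3.141e+00 -1.000e-03  3.097e+00]
```

{"fn": "move_arm", "kwargs": {
  "increments": [
    [0.1,0.013,0.006,0.074,0,0,0],
    [0.1,0.012,0,0.074,0,0,0],
    [0.1,0.011,0,0.074,0,0,0],
    [0.1,0.01,0,0.074,0,0,0],
    [0.1,0.008,0,0.074,0,0,0],
    [0.1,0.007,0,0.074,0,0,0],
    [0.1,0.006,0,0.075,0,0,0],
    [0.1,0.004,0,0.075,0,0,0],
    [0.1,0.003,0,0.05,0,0,0],
    [0.1,0,0,0,0,0,0]
  ]
}}

```text
time_s: 21.15
ee_pos: [0.4903, -0.0639, 0.0843]
eef_rot: [-3.141, -0.0, 3.097]
force: [-1.1, -2.6, -1.8]
grip_width: 0.0178
grip_force: 25.0
```

```bash
python3 -c "
from h import *
st()"
```

```text
t 21.15 a 0.0378 r 219.53 y -0.3 Ftan -1.87 Frad(out) 0.94 Fy -2.69 My -0.10 [-3.141 -0.     3.097]
```

{"fn": "move_arm", "kwargs": {
  "increments": [
    [0.1,0.002,0,0.04,0,0,0],
    [0.1,0.001,0,0.04,0,0,0],
    [0.1,0,0,0.03,0,0,0],
    [0.1,0,0,0.02,0,0,0],
    [0.1,0,0,0,0,0,0]
  ]
}}

```text
time_s: 21.65
ee_pos: [0.4904, -0.0639, 0.0799]
eef_rot: [-3.141, 0.001, 3.097]
force: [-12.9, -0.4, 23.4]
grip_width: 0.0175
grip_force: 25.0
```

```bash
python3 -c "
from h import *
st()"
```

```text
t 21.65 a 0.0176 r 219.31 y -0.4 Ftan 23.17 Frad(out) 13.27 Fy -0.99 My 2.15 [-3.141e+00  1.000e-03  3.097e+00]
```

{"fn": "move_arm", "kwargs": {
  "increments": [
    [0.1,0,0,-0.015,0,0,0],
    [0.1,0,0,-0.015,0,0,0],
    [0.1,0,0,0,0,0,0]
  ]
}}

```text
time_s: 21.95
ee_pos: [0.4903, -0.0639, 0.08]
eef_rot: [-3.141, 0.001, 3.097]
force: [-3.9, -1.9, 7.0]
grip_width: 0.0182
grip_force: 25.0
```

```bash
python3 -c "
from h import *
st();c=ctrl.camera('scene');cv2.imwrite('pics/s5.png',cv2.resize(c['color'][130:340,160:370],(600,600),interpolation=cv2.INTER_CUBIC))
for n in ('board','lift_disc'): pass
print(proj(c,[[.4897,-.0635,.095]]))"
```

```text
t 21.95 a 0.0183 r 219.39 y -0.4 Ftan 6.90 Frad(out) 3.91 Fy -2.06 My 0.60 [-3.141e+00  1.000e-03  3.097e+00]
[[281.30249718 196.83012084]]
```

View pics/s5.png

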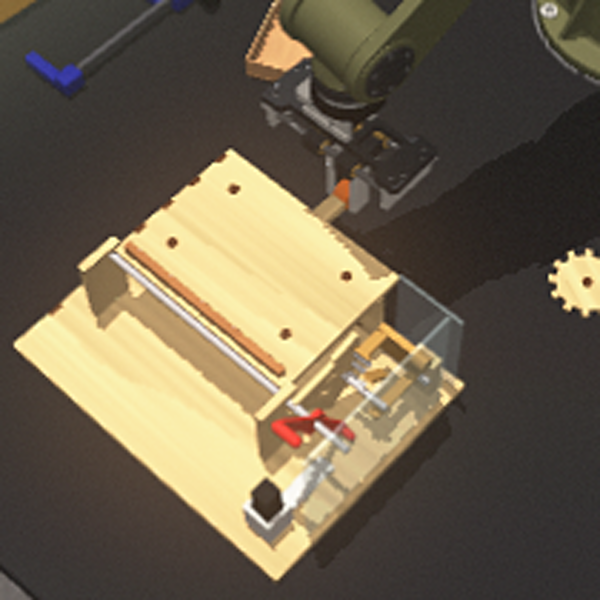

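Flat: the disc is at about (280,196), as predicted. The fingers slipped about 4 mm up the disc, so I'll regrip while the board rests.

{"fn": "move_arm", "kwargs": {
  "increments": [
    [0.1,0,0,-0.01,0,0,0],
    [0.25,0,0,0,0,0,0],
    [0.3,0,0,0,0,0,0],
    [0.3,0,0,0,0,0,0],
    [0.3,0,0,0,0,0,0]
  ]
}}

```text
time_s: 22.5
ee_pos: [0.4902, -0.0636, 0.08]
eef_rot: [3.141, -0.0, 3.097]
force: [-0.3, -0.1, 0.5]
grip_width: 0.0281
grip_force: 0.0
```

```bash
python3 -c "
from h import *
st()"
```

```text
t 22.50 a 0.0184 r 219.56 y -0.1 Ftan 0.50 Frad(out) 0.27 Fy -0.11 My -0.03 [ 3.141 -0.     3.097]
```

{"fn": "move_arm", "kwargs": {
  "increments": [
    [0.3,0.009,-0.006,0.04,0,0,0],
    [0.3,0,0,0.04,0,0,0],
    [0.2,0,0,0,0,0,0],
    [0.1,0,0,0,0,0,0],
    [0.1,0,0,0,0,0,0],
    [0.1,0,0,0,0,0,0]
  ],
  "force": 30
}}

```text
time_s: 23.1
ee_pos: [0.4896, -0.0639, 0.076]
eef_rot: [3.141, -0.0, 3.097]
force: [0.5, 1.1, -2.4]
grip_width: 0.0178
grip_force: 30.0
```

```bash
python3 -c "
from h import *
st()"
```

```text
t 23.10 a -0.0002 r 220.06 y -0.4 Ftan -2.41 Frad(out) -0.45 Fy 1.12 My -0.14 [ 3.141 -0.     3.097]
```

{"fn": "move_arm", "kwargs": {
  "increments": [
    [0.1,-0.001,0,-0.088,0,0,0],
    [0.1,-0.003,0,-0.088,0,0,0],
    [0.1,-0.004,0,-0.088,0,0,0],
    [0.1,-0.006,0,-0.088,0,0,0],
    [0.1,-0.008,0,-0.088,0,0,0],
    [0.1,-0.01,0,-0.087,0,0,0],
    [0.1,-0.011,0,-0.087,0,0,0],
    [0.1,-0.013,0,-0.087,0,0,0],
    [0.1,-0.015,0,-0.087,0,0,0],
    [0.1,-0.017,0,-0.086,0,0,0],
    [0.1,-0.018,0,-0.086,0,0,0],
    [0.1,-0.02,0,-0.086,0,0,0],
    [0.1,-0.022,0,-0.085,0,0,0],
    [0.1,-0.023,0,-0.085,0,0,0],
    [0.1,0,0,0,0,0,0],
    [0.1,0,0,0,0,0,0],
    [0.1,0,0,0,0,0,0],
    [0.1,0,0,0,0,0,0],
    [0.1,0,0,0,0,0,0],
    [0.1,0,0,0,0,0,0]
  ]
}}

```text
time_s: 25.1
ee_pos: [0.4982, -0.0643, 0.1369]
eef_rot: [3.141, -0.0, 3.097]
force: [1.0, 5.6, -2.5]
grip_width: 0.0179
grip_force: 30.0
```

```bash
python3 -c "
from h import *
st()
for s in [(.28,.22,6),(.22,.20,4)]:
  print(s);print(' '.join(f'[{r[1]},{r[3]}]' for r in table(*s)))"
```

```text
t 25.10 a 0.2803 r 220.12 y -0.5 Ftan -2.21 Frad(out) -1.42 Fy 5.59 My 0.15 [ 3.141 -0.     3.097]
(0.28, 0.22, 6)
[0.012,0.042] [0.012,0.042] [0.011,0.043] [0.011,0.043] [0.01,0.043] [0.01,0.043]
(0.22, 0.2, 4)
[0.005,0.021] [0.005,0.022] [0.005,0.022] [0.004,0.022]
```

Held at 0.28. Now let it back down to 0.21.

{"fn": "move_arm", "kwargs": {
  "increments": [
    [0.1,0.012,0.005,0.042,0,0,0],
    [0.1,0.012,0,0.042,0,0,0],
    [0.1,0.011,0,0.043,0,0,0],
    [0.1,0.011,0,0.043,0,0,0],
    [0.1,0.01,0,0.043,0,0,0],
    [0.1,0.01,0,0.043,0,0,0],
    [0.1,0.005,0,0.021,0,0,0],
    [0.1,0.005,0,0.022,0,0,0],
    [0.1,0.005,0,0.022,0,0,0],
    [0.1,0,0,0,0,0,0],
    [0.1,0,0,0,0,0,0]
  ]
}}

```text
time_s: 26.2
ee_pos: [0.4944, -0.0641, 0.1214]
eef_rot: [-3.141, 0.001, 3.097]
force: [-4.1, 1.2, 5.3]
grip_width: 0.0181
grip_force: 30.0
```

```bash
python3 -c "
from h import *
st()"
```

```text
t 26.20 a 0.2077 r 220.02 y -0.4 Ftan 4.38 Frad(out) 5.14 Fy 0.97 My 0.60 [-3.141e+00  1.000e-03  3.097e+00]
```

The notch carries it: the tool is pushed up with 4.4 N at 0.208. Release and retreat upward.

{"fn": "move_arm", "kwargs": {
  "increments": [
    [0.1,0,0,-0.005,0,0,0],
    [0.2,0,0,0,0,0,0],
    [0.3,0,0,0,0,0,0],
    [0.4,0,0,0,0,0,0],
    [0.5,0,0,0,0,0,0],
    [0.5,0,0,0,0,0,0],
    [0.5,0,0,-0.2,0,0,0],
    [0.5,0,0,-0.4,0,0,0],
    [0.5,0,0,-0.6,0,0,0],
    [0.5,0.3,0,-0.6,0,0,0],
    [0.5,0.6,0,-0.6,0,0,0],
    [0.5,0.6,0,-0.4,0,0,0],
    [0.5,0.6,0,0,0,0,0],
    [0.5,0,0,0,0,0,0],
    [0.5,0,0,0,0,0,0]
  ]
}}

```text
time_s: 27.7
ee_pos: [0.3895, -0.0594, 0.2619]
eef_rot: [-3.141, 0.002, 3.097]
force: [-0.1, 0.5, -0.9]
grip_width: 0.047
grip_force: 0.0
```

```bash
python3 - <<'E'
from h import *
C={n:ctrl.camera(n) for n in("scene","top")}
for a in(0,.209,.4):
    d=[H[0]-.22*np.cos(a)*np.cos(Y),H[1]-.22*np.cos(a)*np.sin(Y),.095+.22*np.sin(a)];print(a,[proj(C[n],d).round(1) for n in C])
c=C["scene"]
hsv=cv2.cvtColor(c["color"],cv2.COLOR_BGR2HSV);m=cv2.inRange(hsv,(3,170,120),(16,255,255));ys,xs=np.nonzero(m[170:210,265:295]);print(xs.mean()+265,ys.mean()+170,len(xs))
cv2.imwrite("pics/end.png",np.hstack([cv2.resize(c["color"][100:350,150:400],(400,400)),cv2.resize(C["top"]["color"][90:340,110:460],(400,286)) if 0 else cv2.resize(C["top"]["color"][80:340,110:370],(400,400))]))
print(ctrl.get_obs()["time_s"])
E
```

```text
0 [array([[281.3, 196.8]]), array([[281.8, 234.4]])]
0.209 [array([[280.3, 189. ]]), array([[282.3, 229.6]])]
0.4 [array([[277.4, 183.6]]), array([[283.2, 222. ]])]
280.2435897435897 188.7948717948718 78
27.8
```

View pics/end.png

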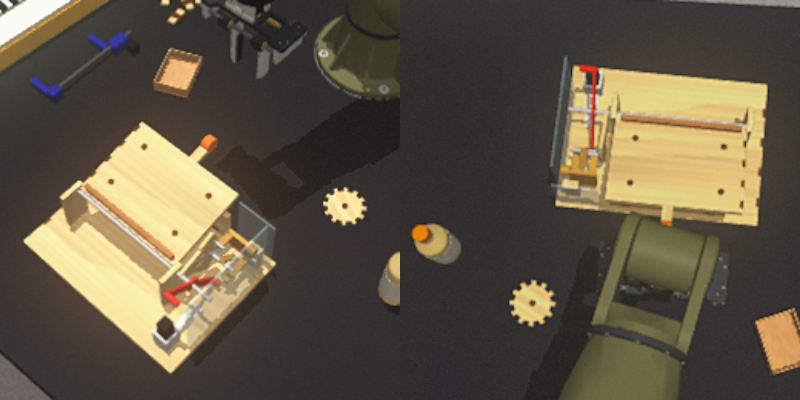

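The disc is at (280.2,188.8) against (280.3,189.0) predicted for 0.209. The gripper is clear, and the bystanders in view are where they were.

```bash
python3 -c "
from station import ctrl
print(ctrl.hand_in())"
```

```text
the job is handed in; nothing more can be done
None
```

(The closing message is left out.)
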